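# Gauge the bead-sizing gate and reset its sliding jaw

## Task

The sliding jaw of the bead-sizing gate has been knocked, and nobody knows what gap it stands at. Take the leaf gauge from its rest and try its leaves in the gate, thinnest first and going up until one binds, pressing only gently, keeping the gauge's flat side towards the fixed jaw and not shifting the jaw; then stand the gauge down on the bed with the thickest leaf that goes in between the jaws, let go, and push the sliding jaw gently up against that leaf. Leave the gauge standing there, and leave everything else on the bench alone.

Things in the scene. Friction and masses are not known exactly. Their poses are not given: they have to be found in the camera images.
- gauge: Leaf gauge, rigid, 0.22 kg, standing on its leaf tips in its rest: 4 steel leaves hang from a brass spine. Origin: plane of the tips, mid-length, on its flat side. z up, x from thinnest to thickest leaf, y out of the flat side. One face of every leaf is on the flat side (y = 0); thickness grows to -y. Spine x -48 to 48, y -14 to 0, z 26 to 40 mm.
- gauge_tab (a point): Middle of the gauge's blue grip tab (the grasp), at (0, -5, 61) mm in the gauge's frame, axes the same. The tab is 28 mm along x, 12 mm thick in y, 42 mm tall (z 40 to 82 mm above the leaf tips).
- leaf1 (a point): Tip of leaf 1, 5 mm thick, 14 mm wide along x, 26 mm long, marked by 1 black dot on the spine: middle of the tip's edge on the flat side, at (-39, 0, 0) mm in the gauge's frame, axes the same.
- leaf2 (a point): Tip of leaf 2, 8 mm thick, 14 mm wide along x, 26 mm long, marked by 2 black dots on the spine: middle of the tip's edge on the flat side, at (-13, 0, 0) mm in the gauge's frame, axes the same.
- leaf3 (a point): Tip of leaf 3, 11 mm thick, 14 mm wide along x, 26 mm long, marked by 3 black dots on the spine: middle of the tip's edge on the flat side, at (13, 0, 0) mm in the gauge's frame, axes the same.
- leaf4 (a point): Tip of leaf 4, 14 mm thick, 14 mm wide along x, 26 mm long, marked by 4 black dots on the spine: middle of the tip's edge on the flat side, at (39, 0, 0) mm in the gauge's frame, axes the same.
- rest: Fixed wooden rest of the gauge, 130 x 50 x 20 mm, origin at the centre of its underside. A slot 20 mm wide and 12 mm deep runs along its x, parallel to the gauge's x; the tips stand on the slot's floor, 8 mm above the table.
- gate: Bead-sizing gate, a fixed green machine with a flat steel bed 46 mm above the table. Origin on the table under gate_mouth, axes the same. Bed: x -130 to 115 mm (then the feed hopper, its rim 57 mm above the bed), y -53 to 53 mm; guide strips 10 mm high at y = 40 and -46 mm, x 42 to 118 mm; an arm 56 mm wide under the slide, to y = -136 mm.
- gate_mouth (a point): Point on the bed at the foot of the fixed (dark) jaw's working face, mid-width. x along the bed through the gap, z up, y into the fixed jaw: its face is the plane y = 0; the sliding (bright) jaw is on the -y side. The upright gap between them, 6 to 13 mm, is open at the top and both ends. A leaf goes in from above, gauge x along this x, flat side to the fixed jaw.
- fixed_jaw (a point): Top of the fixed jaw, at (0, 15, 24) mm from gate_mouth, axes the same. Both jaws are 16 mm wide along x and 24 mm tall above the bed. The fixed jaw's face has a 4 mm 45-degree lead-in at its top; the sliding jaw's top edge is square. With a leaf in, all four tips stand on the bed; a leaf that binds stays up on the sliding jaw, tip 24 mm above the bed.
- jaw_lug (a point): Top centre of the red push lug at the back of the sliding jaw, 34.5 mm above the bed, axes as gate_mouth. Lug 30 mm (x) by 12 mm (y), standing 23 mm clear of the slide bar. Pushed to +y the jaw closes; its gib drags at 8 N and it stays where it is left. Its nose has been reground, so the lug's place does not tell the gap: the gauge must.
- bead_jar: Bystander: amber glass jar with a white cap, diameter 64, height 100 mm; origin under its centre.
- bead_bowl: Bystander: white bowl, diameter 100, height 45 mm; origin under its centre.
- screwdriver: Bystander: screwdriver lying on the table.
- brush: Bystander: brush lying on the table.
- sort_tray: Bystander: white two-part sorting tray, 100 x 140 x 22 mm; origin under its centre.
- spool: Bystander: orange spool standing upright, diameter 44, height 40 mm; origin under its centre.
Things that resemble listed ones, but are neither listed nor needed, are in the scene too. Leave any green or purple look-alike of the gauge alone.

How it is judged (in metres and radians):
On the way, in this order (a step that is already met when the one before it is completed fails the run):
1. the thinnest leaf has been tried in the gate and went in (its tip at least 10 mm below the jaws' tops) (x of leaf1 in the frame of gate_mouth between -0.006 and 0.006 m and y of leaf1 in the frame of gate_mouth between -0.012 and 0.003 m and z of leaf1 in the frame of gate_mouth between -0.01 and 0.014 m), for 0.1 s.
2. a thicker leaf has been tried and bound: its tip held over the gap, at the jaws' tops, pressed on them with more than 1 N (((x of leaf2 in the frame of gate_mouth between -0.006 and 0.006 m and y of leaf2 in the frame of gate_mouth between -0.006 and 0.003 m and z of leaf2 in the frame of gate_mouth between 0.018 and 0.03 m and contact force between gauge and gate above 1 N) or (x of leaf3 in the frame of gate_mouth between -0.006 and 0.006 m and y of leaf3 in the frame of gate_mouth between -0.006 and 0.003 m and z of leaf3 in the frame of gate_mouth between 0.018 and 0.03 m and contact force between gauge and gate above 1 N) or (x of leaf4 in the frame of gate_mouth between -0.006 and 0.006 m and y of leaf4 in the frame of gate_mouth between -0.006 and 0.003 m and z of leaf4 in the frame of gate_mouth between 0.018 and 0.03 m and contact force between gauge and gate above 1 N))), for 0.1 s.
At the end, for the whole second after the job is handed in: The gauge stands upright (0.06 rad) and still on the bed, tips within 3 mm of it, one leaf between the jaws; the sliding jaw is closed on that leaf to within 0.8 mm and has moved less than 3.5 mm from where it was found, so the leaf is the thickest that goes in (steps of 3 mm) (((x of leaf1 in the frame of gate_mouth between -0.006 and 0.006 m and y of leaf1 in the frame of gate_mouth between -0.012 and 0.003 m and z of leaf1 in the frame of gate_mouth between -0.01 and 0.003 m and y of jaw_c0 in the frame of gate_mouth above -0.0168 m) or (x of leaf2 in the frame of gate_mouth between -0.006 and 0.006 m and y of leaf2 in the frame of gate_mouth between -0.012 and 0.003 m and z of leaf2 in the frame of gate_mouth between -0.01 and 0.003 m and y of jaw_c0 in the frame of gate_mouth above -0.0198 m) or (x of leaf3 in the frame of gate_mouth between -0.006 and 0.006 m and y of leaf3 in the frame of gate_mouth between -0.012 and 0.003 m and z of leaf3 in the frame of gate_mouth between -0.01 and 0.003 m and y of jaw_c0 in the frame of gate_mouth above -0.0228 m) or (x of leaf4 in the frame of gate_mouth between -0.006 and 0.006 m and y of leaf4 in the frame of gate_mouth between -0.012 and 0.003 m and z of leaf4 in the frame of gate_mouth between -0.01 and 0.003 m and y of jaw_c0 in the frame of gate_mouth above -0.0258 m)) and distance of jaw_lug from where it was at the start of the episode below 0.0035 m and angle between gauge's own z axis and vertical below 0.06 rad and linear speed of gauge below 0.01 m/s); the robot touches nothing.
It fails at once if the gauge is forced: pressed on the gate's jaws or bed with more than 40 N (contact force between gauge and gate above 40 N).
It fails at once if the sliding jaw is shifted by more than 1 mm while no leaf stands down on the bed between the jaws (distance of jaw_lug from where it was at the start of the episode above 0.001 m and not ((x of leaf1 in the frame of gate_mouth between -0.006 and 0.006 m and y of leaf1 in the frame of gate_mouth between -0.012 and 0.003 m and z of leaf1 in the frame of gate_mouth between -0.01 and 0.006 m) or (x of leaf2 in the frame of gate_mouth between -0.006 and 0.006 m and y of leaf2 in the frame of gate_mouth between -0.012 and 0.003 m and z of leaf2 in the frame of gate_mouth between -0.01 and 0.006 m) or (x of leaf3 in the frame of gate_mouth between -0.006 and 0.006 m and y of leaf3 in the frame of gate_mouth between -0.012 and 0.003 m and z of leaf3 in the frame of gate_mouth between -0.01 and 0.006 m) or (x of leaf4 in the frame of gate_mouth between -0.006 and 0.006 m and y of leaf4 in the frame of gate_mouth between -0.012 and 0.003 m and z of leaf4 in the frame of gate_mouth between -0.01 and 0.006 m))).
It fails at once if the robot pushes on the gate or its jaw with more than 30 N (contact force between any of the fingers, the arm and gate above 30 N).
It fails at once if a bystander is moved by more than 30 mm (distance of any of bead_jar, bead_bowl, screwdriver, brush, sort_tray, spool from where it was at the start of the episode above 0.03 m).
It also fails if it takes over 64 s, if anything falls off the work surface, if the arm or the gripper's body presses on something with over 40 N, if the wrist force passes 120 N, or if a joint passes its speed limit or range.

## Robot

A 6-joint arm with a two-finger parallel gripper is mounted at the origin on the work surface. World frame = base frame: x ahead of the robot, y to its left, z up, the work surface at z = 0. Lengths are in m, angles in degrees, forces in N, time in s.
With the tool pointing down it reaches from about 0.375 to 0.9 m from the base axis. Payload 3.1 kg.
Tool frame: the origin (TCP) lies on the centre line of the jaws, within the pads' length; the fingertips stand 17 mm ahead of it and the grasp point (between the pads) lies 2 mm behind it; z points along the fingers, y is the line along which they close (so a half turn about z gives the same grasp; the last joint's range is limited). The gripper opens to 87 mm and grips with 3 to 60 N. Pads are 19 mm wide; open, the fingers measure 117 mm over their backs; the gripper's body (75 mm by 190 mm) begins 51 mm behind the grasp point.
Start: joints at [-79.899, 30.224, 82.088, -0, 67.689, -10.227], TCP at [0.217, -0.586, 0.24] pointing down, gripper open.
Joint ranges: [-176.69, 176.69], [-43.24, 126.21], [12.49, 139.97], [-82, 262], [0, 151.66], [-163.58, 163.58]. Speed limits (degrees/s): [159.86, 159.86, 180, 180, 180, 180].

## Interface

Orientations are given as a 3x3 rotation matrix whose columns are the frame's x, y, z axes.
In Python, from rig import bot, imaging, finder gives the robot as it stands. The module is installed in compiled form; this text tells all that it offers.
- The arm moves only by the tool play_rows, never from a script. Its argument "motion" is a list that holds one entry, the list of rows, each a list of 6 numbers: the shift along the tool's x, y, z in m, then the turn, a rotation vector about the tool's x, y, z in degrees. In form: [[[dx, dy, dz, wx, wy, wz], ...]]. A call has 1 to 8 rows; each row is the pose to reach, as a shift and turn from the pose commanded when the call began, along the tool's axes at that moment; what a row does not reach only later rows make up. A row lasts 1/12 s, in which the tool goes at most 41.7 mm and 7.16 degrees, less where a joint would pass 70% of its speed; a pose out of reach is approached as far as the arm can. A call with a gripper value outside its range is refused whole. "fingers" is the finger opening in m, from 0 to 0.087, set as the call begins (left out, the last holds). The fingers move at their own pace and stop on an object; the grip force is fixed at half the most. Time passes only in rows, so rows that repeat a pose let the fingers close. It gives the time, the measured TCP pose, the force, the opening and the grip force at its end, in the units of the state.
- bot.read_state(): the state, without advancing time (a new reading comes with each control period).
- imaging.capture(name): name is "scene" or "top"; returns a dict with "frame" (400x640x3 uint8, red, green, blue), "camera_matrix" (3x3 intrinsics, pixels), "R" (3x3) and "t" (3): a world point X has camera coordinates R X + t. Camera axes: x right, y down, z forward; pixel columns grow to the right and rows downward; lengths in m; the calibration is good to about 2 mm. A picture is of the moment at which its call begins. There is no depth.
- bot.hand_in(): hands the job in; it is judged then, once.
Trained networks look in the newest picture that a camera, given by its name, has taken for a name from the list of things; names that differ only in an ending like _2 or _b are one class to them, and where a whole thing is asked for, a point or a joint stands for the part that bears it (a point fixed in the world has none). Each returns a list of dicts, best first, with "confidence" (0 to 1); they miss things now and then, are a little off and sometimes report something else, mostly with a low value. They report only what shows in the picture. A call takes as long as a camera call. They do not tell look-alikes from the thing itself.
- finder.recognise(camera, name): "at" ([x, y, z] in m, in world coordinates, good to about 4 mm: the middle of the surface that is visible of it).
- finder.outline_of(camera, name): "pixels" (400x640 bool, what is visible of it).
The state is a dict: "time_s": time; "joint_positions": joint angles; "qvel": joint speeds; "tau": joint torques, N m; "position": TCP position; "tcp_rot": TCP orientation; "force": force on the tool from outside, world axes, zero at the start; "moment": the same for the moment, N m; "opening": opening from 0.0 (shut) to 1.0 (fully open); "grasp_force": force on a finger pad.
Only numpy, scipy, OpenCV 4.12 (cv2) and the standard library are available. Lean on these libraries where they do the work, as an engineer would, in place of code of your own. Each camera call takes 0.05 s, during which the arm holds its last target. There are 200 camera calls.

## Working session

There is one attempt and no reset: what is moved stays moved. The work goes in short steps, Python scripts to look and compute and a tool call to move; the robot and the scene stay as the last step left them, time stands still between calls to the robot, and variables do not carry over. Pictures are saved under pics/ and viewed, at most 11 in all, crops included, and the job is handed in when it is done.

Besides the shell and the picture viewer there is one more tool, called after "Call:" by a JSON object that holds its "fn" and its "kwargs". play_rows: Moves the arm, as the interface text tells. Its arguments: {"type":"object","properties":{"motion":{"type":"array"},"fingers":{"type":"number"}},"required":["motion"]}

```bash
mkdir -p pics
python3 - <<'E'
from rig import bot, imaging, finder
import cv2, numpy as np
s=bot.read_state(); print({k:np.round(v,3).tolist() for k,v in s.items()})
for c in ("scene","top"):
    d=imaging.capture(c); cv2.imwrite(f"pics/{c}0.png",d["frame"][:,:,::-1])
    print(c,d["camera_matrix"].round(1).tolist(),d["R"].round(3).tolist(),d["t"].round(3).tolist(), "cam pos",(-d["R"].T@d["t"]).round(3))
    for n in ("gauge","gauge_tab","leaf1","leaf4","rest","gate","gate_mouth","fixed_jaw","jaw_lug","bead_jar","bead_bowl","sort_tray","spool"):
        print(n,[(np.round(r["at"],3).tolist(),round(r["confidence"],2)) for r in finder.recognise(c,n)][:4])
E
```

```text
{'time_s': 0.0, 'joint_positions': [-79.898, 30.278, 82.157, -0.001, 67.688, -10.228], 'qvel': [0.07, 0.002, 0.07, 0.086, -0.105, 0.029], 'tau': [-0.001, -44.005, -17.659, 0.063, 0.058, -0.0], 'position': [0.217, -0.585, 0.239], 'tcp_rot': [[0.938, 0.347, -0.0], [0.347, -0.938, 0.002], [0.0, -0.002, -1.0]], 'force': [0.371, -0.274, 0.666], 'moment': [-0.03, -0.02, -0.028], 'grasp_force': 0.0, 'opening': 1.0}
scene [[484.1, 0.0, 310.3], [0.0, 484.1, 199.6], [0.0, 0.0, 1.0]] [[0.781, 0.624, -0.01], [0.405, -0.519, -0.753], [-0.475, 0.584, -0.658]] [-0.382, -0.15, 1.521] cam pos [ 1.082 -0.728  0.884]
gauge [([0.379, -0.235, 0.043], 0.84), ([0.701, -0.083, 0.041], 0.76), ([0.547, -0.259, 0.047], 0.72), ([0.226, -0.326, 0.037], 0.63)]
gauge_tab [([0.221, -0.326, 0.041], 0.93), ([0.381, -0.236, 0.044], 0.91), ([0.547, -0.254, 0.05], 0.78), ([0.802, 0.026, 0.04], 0.67)]
leaf1 [([0.376, -0.233, 0.046], 0.95), ([0.548, -0.256, 0.048], 0.87), ([0.224, -0.322, 0.042], 0.84), ([0.8, 0.03, 0.041], 0.57)]
leaf4 [([0.376, -0.233, 0.046], 0.95), ([0.548, -0.256, 0.048], 0.87), ([0.224, -0.322, 0.04
[... 944 characters left out ...]
7, 0.029, 0.042], 0.59), ([0.526, -0.247, 0.05], 0.5), ([0.368, -0.217, 0.038], 0.44)]
leaf4 [([0.691, -0.068, 0.04], 0.66), ([0.787, 0.029, 0.042], 0.59), ([0.526, -0.247, 0.05], 0.5), ([0.368, -0.217, 0.038], 0.44)]
rest [([0.527, -0.244, 0.02], 0.83)]
gate [([0.541, 0.143, 0.042], 0.89), ([0.531, -0.248, 0.05], 0.39)]
gate_mouth [([0.542, 0.144, 0.045], 0.6)]
fixed_jaw [([0.539, 0.146, 0.045], 0.8), ([0.619, 0.426, 0.024], 0.73)]
jaw_lug [([0.533, 0.089, 0.058], 0.81), ([0.526, -0.247, 0.05], 0.2)]
bead_jar [([0.46, 0.379, 0.099], 0.95), ([0.362, -0.378, 0.02], 0.7)]
bead_bowl [([0.62, 0.426, 0.025], 0.64), ([0.526, -0.249, 0.051], 0.3)]
sort_tray [([0.654, -0.385, 0.002], 0.64)]
spool []
```

View pics/scene0.png

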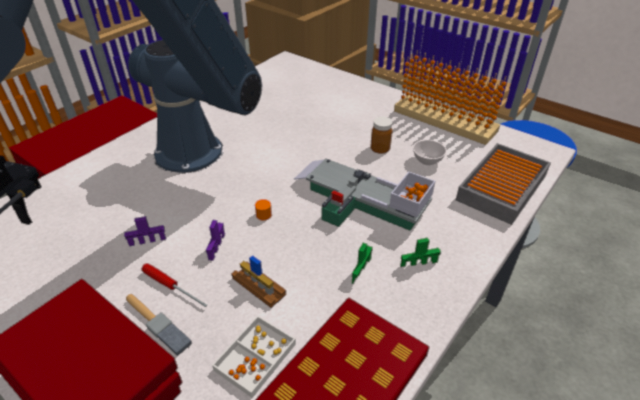

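View pics/top0.png

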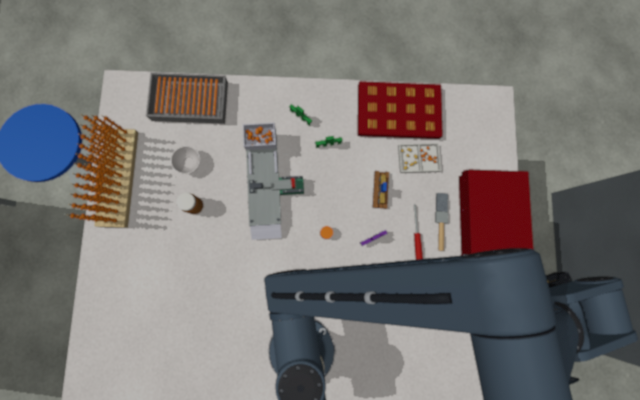

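The scene view shows the blue-tabbed gauge in its rest near (257,275) and the gate near (360,190). In the top view they are near (382,187) and (265,185). I'll zoom in on both.

Run:
```python
import cv2, numpy as np
a=cv2.imread("pics/scene0.png");b=cv2.imread("pics/top0.png")
def crop(im,x,y,w,h,s=6): return cv2.resize(im[y:y+h,x:x+w],None,fx=s,fy=s,interpolation=cv2.INTER_CUBIC)
g=[crop(a,225,250,66,50),crop(b,349,162,66,50)]
h=[crop(a,295,150,66,50),crop(b,235,160,66,50)]
A=crop(a,290,145,150,80,5);B=crop(b,232,118,80,127,4)
cv2.imwrite("pics/c1.png",np.vstack([np.hstack(g)]))
c=np.zeros((600,800,3),np.uint8);A=cv2.resize(A,(480,256));
cv2.imwrite("pics/c2.png",np.vstack([crop(a,295,155,100,48,8)[:,:800],np.zeros((1,800,3),np.uint8),np.hstack([crop(b,240,165,70,36,6),np.zeros((216,380,3),np.uint8)])]))
```

```text
(no output)
```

View pics/c1.png

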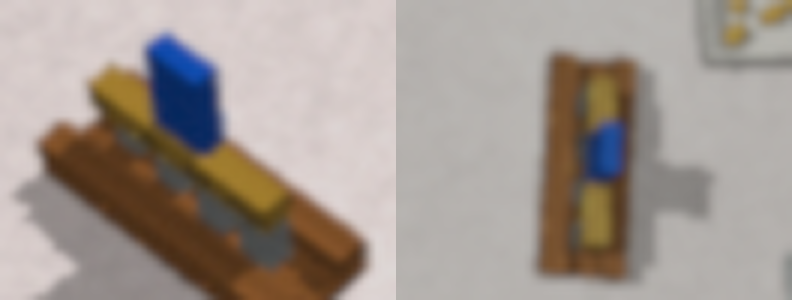

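View pics/c2.png

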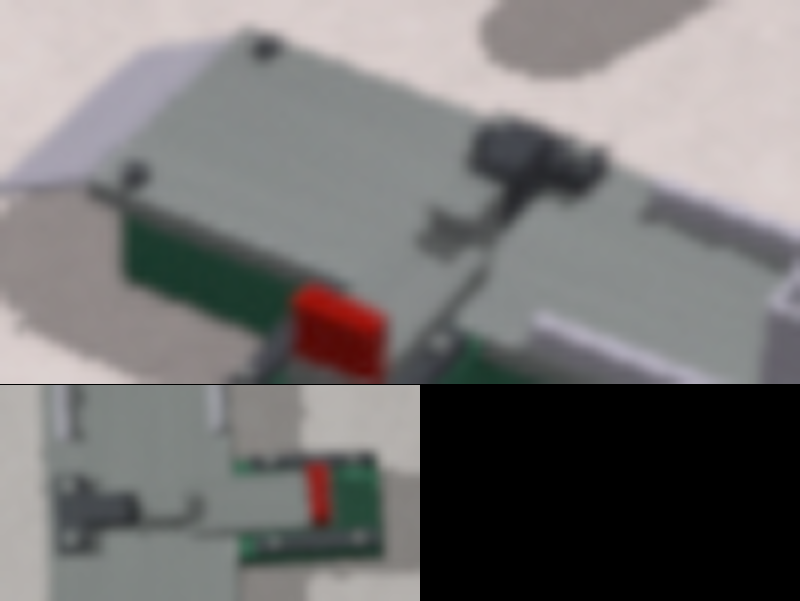

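```bash
cat > fit.py <<'E'
import numpy as np, cv2
from scipy.optimize import minimize
# box: (label, lo, hi) in local mm ; raycast
def boxpose(x,y,z,yaw): 
    c,s=np.cos(yaw),np.sin(yaw); return np.array([[c,-s,0],[s,c,0],[0,0,1]]),np.array([x,y,z])
def render(d,roi,groups,ss=3):
    x0,y0,w,h=roi; K=d["camera_matrix"];R=d["R"];t=d["t"]
    u=x0-0.5+(np.arange(w*ss)+.5)/ss; v=y0-0.5+(np.arange(h*ss)+.5)/ss
    U,V=np.meshgrid(u,v); D=np.stack([(U-K[0,2])/K[0,0],(V-K[1,2])/K[1,1],np.ones_like(U)],-1)@R
    C=-R.T@t; best=np.full(U.shape,np.inf); lab=np.zeros(U.shape,int)
    for (Rm,p),boxes in groups:
        o=Rm.T@(C-p); dl=D@Rm
        for m,lo,hi in boxes:
            lo=np.array(lo)/1e3;hi=np.array(hi)/1e3
            a=(lo-o)/dl;b=(hi-o)/dl; mn=np.minimum(a,b);mx=np.maximum(a,b)
            tn=mn.max(-1);tf=mx.min(-1);ax=mn.argmax(-1)
            hit=(tn<tf)&(tn<best)&(tn>0); best[hit]=tn[hit]; lab[hit]=(m*3+ax+1)[hit]
    return lab
def cost(d,roi,groups,clip=45,ss=3,ret=False):
    lab=render(d,roi,groups,ss); x0,y0,w,h=roi
    im=cv2.GaussianBlur(d["frame"],(0,0),.01)[y0:y0+h,x0:x0+w].astype(float).reshape(-1,3)
    ids=np.unique(lab); F=np.stack([(lab==i).reshape(h,ss,w,ss).mean((1,3)) for i in ids],-1)
    F=cv2.GaussianBlur(F,(0,0),.6) ; F=F.reshape(h*w,-1)
    W=np.ones(len(F))
    for _ in range(4):
        A=F*W[:,None]; col=np.linalg.solve(A.T@F+1e-2*np.eye(F.shape[1]),A.T@im)
        r=np.linalg.norm(im-F@col,axis=1); W=1/(1+(r/15)**2)
    c=np.mean(np.log1p((r/15)**2))
    if ret: return c,(F@col).reshape(h,w,3)
    return c
L=[(-39,5),(-13,8),(13,11),(39,14)]
def gauge(): return [(0,(-48,-14,26),(48,0,40)),(1,(-14,-11,40),(14,1,82))]+[(2,(x-7,-t,0),(x+7,0,26)) for x,t in L]
def rest(): return [(3,(-65,-25,0),(65,25,8)),(4,(-65,-25,8),(65,-10,20)),(5,(-65,10,8),(65,25,20))]
E
cat > f1.py <<'E'
from fit import *; from rig import imaging
S=imaging.capture("scene");T=imaging.capture("top")
import pickle; pickle.dump((S,T),open("st0.pkl","wb"))
rs=(222,245,72,66);rt=(362,164,42,50)
def f(p,flip,cams="ST"):
    x,y,yaw,gx,gy,gyaw=p
    Rr=boxpose(x/1e3,y/1e3,0,yaw/50); g=(gyaw/50+yaw/50+np.pi*flip)
    G=boxpose(gx/1e3,gy/1e3,.008,g)
    gr=[(G,gauge()),(Rr,rest())]
    return sum(cost(d,r,gr) for n,d,r in(("S",S,rs),("T",T,rt)) if n in cams)
for flip in(0,1):
    o=7 if flip==0 else -7
    for cams in("ST","S","T"):
        best=None
        for dx in(-0,):
            r=minimize(f,[537,-248,0,537,-248+o,0],args=(flip,cams),method="Nelder-Mead",options=dict(initial_simplex=np.array([537,-248,0,537,-248+o,0])+np.vstack([np.zeros(6),np.diag([8,8,2,-8,6,2])]),maxfev=500,xatol=.05,fatol=1e-5))
        print(flip,cams,r.x.round(2),round(r.fun,4),flush=True)
E
time python3 f1.py
```

```text
0 ST [ 538.24 -255.42   -2.67  534.83 -247.22    2.34] 1.2961
0 S [ 5.4029e+02 -2.5591e+02 -2.5100e+00  5.3520e+02 -2.4749e+02 -1.3000e-01] 0.6846
0 T [ 537.64 -254.77   -2.9   534.48 -244.84    3.33] 0.5746
1 ST [ 5.3768e+02 -2.5581e+02 -2.4300e+00  5.3538e+02 -2.5907e+02  1.0000e-01] 1.3177
1 S [ 541.16 -263.3    -2.11  535.   -258.39   -1.87] 0.7209
1 T [ 537.65 -255.04   -2.75  534.38 -256.36    3.  ] 0.5769
real	2m59.742s
user	9m54.771s
sys	0m24.523s
```

```bash
cat > f2.py <<'E'
from fit import *; import pickle
S,T=pickle.load(open("st0.pkl","rb"))
rs=(222,245,72,66);rt=(362,164,42,50)
rows=[]
for d,r in((S,rs),(T,rt)):
    x0,y0,w,h=r; im=[d["frame"][y0:y0+h,x0:x0+w].astype(float)]
    for flip,p in((0,[538.24,-255.42,-2.67,534.83,-247.22,1]),(1,[537.68,-255.81,-2.43,535.38,-259.07,.1])):
        x,y,yaw,gx,gy,gyaw=p
        gr=[(boxpose(gx/1e3,gy/1e3,.008,(gyaw+yaw)/50+np.pi*flip),gauge()),(boxpose(x/1e3,y/1e3,0,yaw/50),rest())]
        im.append(cost(d,r,gr,ret=True)[1])
    z=np.hstack(im).clip(0,255).astype(np.uint8); s=(795/z.shape[1]) if d is S else 5
    rows.append(cv2.resize(z,(795,int(z.shape[0]*795/z.shape[1])) if d is S else None,fx=5,fy=5,interpolation=cv2.INTER_CUBIC))
rows[1]=np.hstack([rows[1],np.zeros((rows[1].shape[0],795-rows[1].shape[1],3),np.uint8)])
cv2.imwrite("pics/g1.png",np.vstack(rows)[:,:,::-1])
E
python3 f2.py
```

```text
(no output)
```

View pics/g1.png

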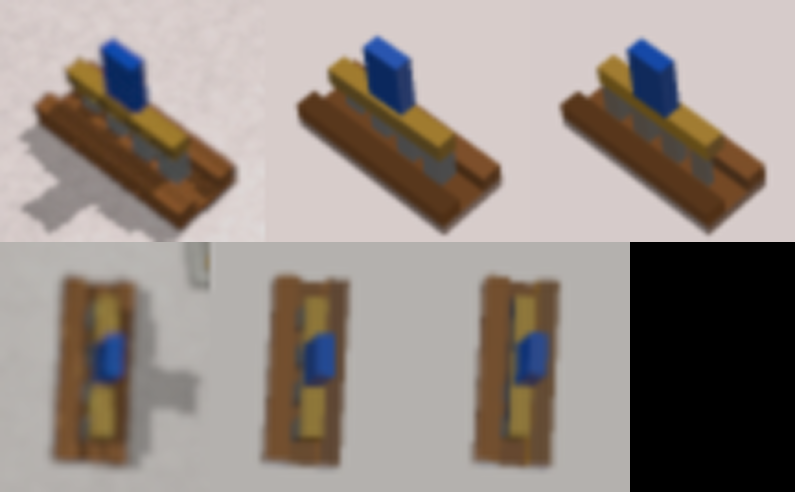

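The renders match only the hypothesis where gauge x runs along world +x with the flat side towards +y: the thick leaf end shows flush at the near end. Gauge origin is about (0.535, -0.247). Next I'll fit the gate.

```bash
cat > f3.py <<'E'
from fit import *; import pickle
S,T=pickle.load(open("st0.pkl","rb"))
rs=(305,155,85,70);rt=(240,150,72,90)
def gate(ly): return [(0,(-130,-53,40),(115,53,46)),(1,(-125,-50,0),(110,50,40)),(2,(-8,0,46),(8,30,70)),
 (3,(-15,ly-6,57.5),(15,ly+6,80.5)),(4,(-28,-136,0),(28,-53,35)),(5,(42,38,46),(118,42,56)),(6,(42,-48,46),(118,-44,56)),(7,(-8,ly+6,46),(8,-9,57)),(8,(115,-53,46),(200,53,103)),(9,(-22,30,46),(22,50,66))]
def grp(p): x,y,yaw,ly=p; return [(boxpose(x/1e3,y/1e3,0,yaw/50),gate(ly))]
def f(p,cams): return sum(cost(d,r,grp(p),ss=2) for n,d,r in(("S",S,rs),("T",T,rt)) if n in cams)
if __name__=="__main__":
    X0=np.array([540,140,0,-95.])
    for cams in("ST","S","T"):
        r=minimize(f,X0,args=(cams,),method="Nelder-Mead",options=dict(initial_simplex=X0+np.vstack([np.zeros(4),np.diag([8,8,2,8])]),maxfev=250,xatol=.05,fatol=1e-5))
        print(cams,r.x.round(2),round(r.fun,4),flush=True)
        if cams=="ST":
            p=r.x;X0=p; rows=[]
            for d,q in((S,rs),(T,rt)):
                x0,y0,w,h=q; z=np.hstack([d["frame"][y0:y0+h,x0:x0+w].astype(float),cost(d,q,grp(p),ret=True)[1]]).clip(0,255).astype(np.uint8)
                rows.append(cv2.resize(z,(520,int(h*520/w/2)),interpolation=cv2.INTER_CUBIC))
            cv2.imwrite("pics/g2.png",np.vstack(rows)[:,:,::-1])
E
python3 f3.py
```

```text
ST [528.96 146.44   4.7  -99.8 ] 2.0766
S [528.94 146.44   4.69 -99.66] 1.221
T [529.71 146.43   5.33 -99.76] 0.8505
```

View pics/g2.png

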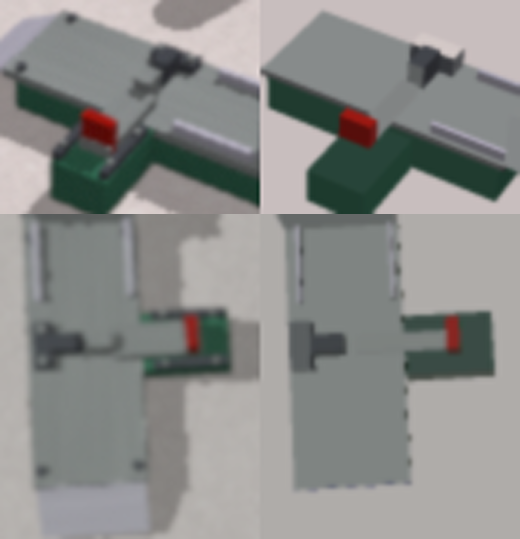

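The gate fit agrees between both views: mouth at (0.529, 0.146), yaw about 5.5°, lug about 100 mm behind it. Now I'll go to the gauge.

```bash
cat > go.py <<'E'
import sys,numpy as np
from rig import bot
s=bot.read_state();R=np.array(s["tcp_rot"]);p=np.array(s["position"])
yaw=np.degrees(np.arctan2(R[1,0],R[0,0]))
print("pos",p.round(4),"yaw",yaw.round(2),"tiltx,y",R[:2,2].round(4),"F",np.round(s["force"],2),"open",round(s["opening"]*87,1),"grip",round(s["grasp_force"],1),"t",s["time_s"])
if len(sys.argv)>1:
    g=np.array([float(a) for a in sys.argv[1:5]]); y=np.radians(yaw);c,n=np.cos(y),np.sin(y)
    d=g[:3]-p; print("row",np.round([c*d[0]+n*d[1],n*d[0]-c*d[1],-d[2],0,0,-(g[3]-yaw)],4))
E
python3 go.py .535 -.252 .15 -2
```

```text
pos [ 0.2172 -0.586   0.2396] yaw 20.33 tiltx,y [ 0. -0.] F [-0.56  0.08 -0.03] open 87.1 grip 0.0 t 1.5
row [ 0.4141 -0.2028  0.0896  0.      0.     22.3279]
```

Call:
{"fn": "play_rows", "kwargs": {"motion": [[[0.414,-0.203,0.0896,0,0,22.3],[0.414,-0.203,0.0896,0,0,22.3],[0.414,-0.203,0.0896,0,0,22.3],[0.414,-0.203,0.0896,0,0,22.3],[0.414,-0.203,0.0896,0,0,22.3],[0.414,-0.203,0.0896,0,0,22.3],[0.414,-0.203,0.0896,0,0,22.3],[0.414,-0.203,0.0896,0,0,22.3]]]}}

```text
time_s: 2.17
position: [0.443, -0.3483, 0.176]
tcp_rot: [[0.999, -0.035, 0.0], [-0.035, -0.999, -0.0], [0.0, 0.0, -1.0]]
force: [0.5, -0.8, -0.2]
opening: 0.998
grasp_force: 0.0
```

```bash
python3 go.py .535 -.252 .15 -2
```

```text
pos [ 0.443  -0.3483  0.176 ] yaw -1.99 tiltx,y [ 0.0004 -0.0004] F [ 0.48 -0.83 -0.22] open 86.9 grip 0.0 t 2.1667
row [ 0.0886 -0.0994  0.026   0.      0.      0.0103]
```

Call:
{"fn": "play_rows", "kwargs": {"motion": [[[0.0886,-0.0994,0.026,0,0,0],[0.0886,-0.0994,0.026,0,0,0],[0.0886,-0.0994,0.026,0,0,0],[0.0886,-0.0994,0.026,0,0,0],[0.0886,-0.0994,0.026,0,0,0],[0.0886,-0.0994,0.026,0,0,0],[0.0886,-0.0994,0.026,0,0,0]]]}}

```text
time_s: 2.75
position: [0.5332, -0.2546, 0.1505]
tcp_rot: [[0.999, -0.035, -0.0], [-0.035, -0.999, -0.001], [-0.0, 0.001, -1.0]]
force: [-0.2, -1.0, 0.1]
opening: 1.0
grasp_force: 0.0
```

```bash
python3 go.py .535 -.252 .071 -2
```

```text
pos [ 0.5332 -0.2546  0.1505] yaw -2.02 tiltx,y [-0.0001 -0.0007] F [-0.22 -0.96  0.12] open 87.0 grip 0.0 t 2.75
row [ 0.0017 -0.0027  0.0795  0.      0.     -0.0228]
```

Call:
{"fn": "play_rows", "kwargs": {"motion": [[[0.0017,-0.0027,0.035,0,0,0],[0.0017,-0.0027,0.065,0,0,0],[0.0017,-0.0027,0.0795,0,0,0],[0.0017,-0.0027,0.0795,0,0,0],[0.0017,-0.0027,0.0795,0,0,0]]], "fingers": 0.045}}

```text
time_s: 3.17
position: [0.5345, -0.2523, 0.0705]
tcp_rot: [[0.999, -0.037, -0.001], [-0.037, -0.999, 0.001], [-0.001, -0.0, -1.0]]
force: [-0.3, -0.2, 0.3]
opening: 0.705
grasp_force: 0.0
```

Call:
{"fn": "play_rows", "kwargs": {"motion": [[[0,0,0,0,0,0],[0,0,0,0,0,0],[0,0,0,0,0,0],[0,0,0,0,0,0],[0,0,0,0,0,0],[0,0,0,0,0,0]]], "fingers": 0.0}}

```text
time_s: 3.67
position: [0.5358, -0.2508, 0.0712]
tcp_rot: [[0.999, -0.034, 0.001], [-0.034, -0.999, -0.001], [0.001, 0.0, -1.0]]
force: [0.1, -0.4, 0.6]
opening: 0.252
grasp_force: 0.0
```

```bash
python3 go.py .5 .1 .19 5.5
```

```text
pos [ 0.5358 -0.2508  0.0712] yaw -1.96 tiltx,y [ 0.0007 -0.0005] F [ 0.08 -0.36  0.63] open 21.9 grip 0.0 t 3.6667
row [-0.0478 -0.3494 -0.1188  0.      0.     -7.4552]
```

Call:
{"fn": "play_rows", "kwargs": {"motion": [[[0,0,0,0,0,0],[0,0,0,0,0,0],[0,0,0,0,0,0],[0,0,0,0,0,0]]]}}

```text
time_s: 4.0
position: [0.5357, -0.2508, 0.0708]
tcp_rot: [[0.999, -0.034, 0.0], [-0.034, -0.999, -0.0], [0.0, 0.0, -1.0]]
force: [0.6, 0.7, 2.7]
opening: 0.134
grasp_force: 30.0
```

```bash
for i in 1 2; do python3 go.py .5 .1 .19 5.5; done; python3 -c "
from rig import *
for i in range(4):
    imaging.capture('top'); s=bot.read_state(); print(s['position'],s['force'],s['grasp_force'],s['opening'])"
```

```text
pos [ 0.5357 -0.2508  0.0708] yaw -1.97 tiltx,y [ 0.0002 -0.0001] F [0.61 0.65 2.69] open 11.7 grip 30.0 t 4.0
row [-0.0478 -0.3493 -0.1192  0.      0.     -7.4665]
pos [ 0.5357 -0.2508  0.0708] yaw -1.97 tiltx,y [ 0.0002 -0.0001] F [0.61 0.65 2.69] open 11.7 grip 30.0 t 4.0
row [-0.0478 -0.3493 -0.1192  0.      0.     -7.4665]
[ 0.53570278 -0.25073189  0.07080765] [-0.14673596 -0.18617364  1.99576447] 29.97103538364172 0.13400049632276828
[ 0.53574475 -0.2507712   0.07082242] [-0.00232844  0.45039956  1.63271366] 29.971449254080653 0.1338964449236811
[ 0.53573243 -0.25074126  0.07082453] [0.14078635 0.36373787 2.52175625] 29.971847080159932 0.13694829282294363
[ 0.53570857 -0.25074837  0.07081889] [0.45084213 0.8694096  2.4072948 ] 29.972183543723077 0.1389509213249723
```

Gripped, with 12 mm between the pads. Lifting and hovering leaf 1 above the gap.

Call:
{"fn": "play_rows", "kwargs": {"motion": [[[0,0,-0.02,0,0,0],[0,0,-0.05,0,0,0],[0,0,-0.085,0,0,0],[0,0,-0.119,0,0,0],[0,0,-0.119,0,0,0]]]}}

```text
time_s: 4.62
position: [0.539, -0.2531, 0.196]
tcp_rot: [[0.999, -0.034, 0.01], [-0.034, -0.999, -0.008], [0.011, 0.007, -1.0]]
force: [0.8, -0.9, -0.6]
opening: 0.137
grasp_force: 30.0
```

```bash
python3 go.py .569 .1468 .16 5.5
```

```text
pos [ 0.539  -0.2531  0.196 ] yaw -1.95 tiltx,y [ 0.0105 -0.0076] F [ 0.77 -0.91 -0.6 ] open 11.9 grip 30.0 t 4.6167
row [ 0.0163 -0.4007  0.036   0.      0.     -7.4535]
```

Call:
{"fn": "play_rows", "kwargs": {"motion": [[[0.002,-0.035,0,0,0,-1],[0.004,-0.075,0,0,0,-2],[0.006,-0.115,0,0,0,-3],[0.008,-0.155,0,0,0,-4],[0.01,-0.195,0,0,0,-5],[0.012,-0.235,0,0,0,-6],[0.014,-0.275,0,0,0,-7],[0.016,-0.315,0,0,0,-7.45]]]}}

```text
time_s: 5.28
position: [0.5614, 0.0654, 0.1885]
tcp_rot: [[0.995, 0.096, -0.002], [0.096, -0.995, 0.0], [-0.002, -0.0, -1.0]]
force: [0.4, -0.2, -1.4]
opening: 0.137
grasp_force: 30.0
```

Call:
{"fn": "play_rows", "kwargs": {"motion": [[[0,0,0,0,0,0],[0,0,0,0,0,0]]]}}

```text
time_s: 5.45
position: [0.5614, 0.0659, 0.1885]
tcp_rot: [[0.995, 0.1, -0.002], [0.1, -0.995, -0.0], [-0.002, -0.0, -1.0]]
force: [-1.0, -1.1, -1.4]
opening: 0.134
grasp_force: 30.0
```

```bash
python3 go.py .569 .1468 .16 5.5
```

```text
pos [0.5614 0.0659 0.1885] yaw 5.76 tiltx,y [-0.0023 -0.    ] F [-0.99 -1.1  -1.44] open 11.6 grip 30.0 t 5.45
row [ 0.0157 -0.0797  0.0285  0.      0.      0.2558]
```

Call:
{"fn": "play_rows", "kwargs": {"motion": [[[0.005,-0.027,0.01,0,0,0.2],[0.01,-0.055,0.02,0,0,0.2],[0.0157,-0.0797,0.0335,0,0,0.2],[0.0157,-0.0797,0.0335,0,0,0.2],[0.0157,-0.0797,0.0335,0,0,0.2],[0.0157,-0.0797,0.0335,0,0,0.2]]]}}

```text
time_s: 5.95
position: [0.5703, 0.1429, 0.1556]
tcp_rot: [[0.996, 0.091, -0.001], [0.091, -0.996, -0.001], [-0.001, 0.001, -1.0]]
force: [-0.3, -0.1, -0.9]
opening: 0.131
grasp_force: 30.0
```

```bash
cat > f4.py <<'E'
# fit gauge in hand: prints gauge origin + yaw, using upper-clear parts; gate fixed
from fit import *; from f3 import gate; from rig import imaging,bot; import pickle,sys
S=imaging.capture("scene");T=imaging.capture("top"); s=bot.read_state(); pickle.dump((S,T,s),open("st1.pkl","wb"))
print(np.round(s["position"],4),np.round(s["force"],2))
cv2.imwrite("pics/"+sys.argv[1],np.vstack([cv2.resize(S["frame"][140:240,290:450],(800,500),interpolation=cv2.INTER_CUBIC),])[:,:,::-1])
cv2.imwrite("pics/t"+sys.argv[1],cv2.resize(T["frame"][130:240,220:330],(600,600),interpolation=cv2.INTER_CUBIC)[:,:,::-1])
E
python3 go.py .569 .1468 .155 5.5; python3 f4.py h1.png
```

```text
pos [0.5703 0.1429 0.1556] yaw 5.22 tiltx,y [-0.0012 -0.0008] F [-0.35 -0.1  -0.89] open 11.4 grip 30.0 t 5.95
row [-0.001  -0.004   0.0006  0.      0.     -0.2753]
[0.5708 0.1427 0.1564] [-1.    0.   -1.38]
```

View pics/h1.png

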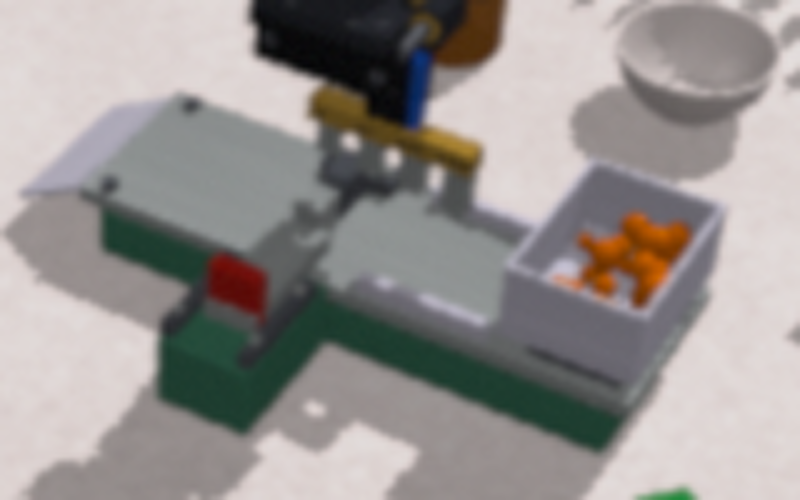

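```bash
cat > f5.py <<'E'
from fit import *; from f3 import gate; import pickle
S,T,s=pickle.load(open("st1.pkl","rb"))
G=(boxpose(.529,.1464,0,.096),gate(-99.8)[:2])
P=np.array(s["position"]);R=np.array(s["tcp_rot"]);yw=np.arctan2(R[1,0],R[0,0])
o=P+R@np.array([-.0009,-.005,.0628]); print("expected",(o*1e3).round(1),yw*50)
# finger occluders: boxes in tool-ish frame around tab
fing=(boxpose(*P,yw),[(30,(-9.5,6,-17),(9.5,30,60)),(31,(-9.5,-30,-17),(9.5,-6,60)),(32,(-37,-95,49),(37,95,120))])
def f(p,d,r):
    return cost(d,r,[G,fing,(boxpose(p[0]/1e3,p[1]/1e3,p[3]/1e3,p[2]/50),gauge())])
for nm,d,r in(("S",S,(346,152,46,36)),):
  for fixz in(1,0):
    X0=np.array([o[0]*1e3,o[1]*1e3,yw*50,o[2]*1e3]); n=3 if fixz else 4
    g=lambda q:f(np.append(q,X0[3]) if fixz else q,d,r)
    m=minimize(g,X0[:n],method="Nelder-Mead",options=dict(initial_simplex=X0[:n]+np.vstack([np.zeros(n),np.diag([4,-4,1.5,3][:n])]),maxfev=300,xatol=.03,fatol=1e-5))
    print(nm,m.x.round(2),round(m.fun,3),"at exp",round(g(X0[:n]),3))
q=np.append(m.x,X0[3])[:4]
E
python3 f5.py
```

```text
expected [569.5 147.5  93.6] 4.508871431140523
S [568.01 148.91   4.05] 1.486 at exp 1.507
S [569.29 147.41   3.84  94.88] 1.484 at exp 1.507
```

```bash
python3 go.py .569 .1463 .150 5.5
```

```text
pos [0.5708 0.1427 0.1564] yaw 5.17 tiltx,y [ 0.0004 -0.0005] F [-1.    0.   -1.38] open 11.5 grip 30.0 t 6.05
row [-0.0015 -0.0038  0.0064  0.      0.     -0.3332]
```

Call:
{"fn": "play_rows", "kwargs": {"motion": [[[-0.001,-0.003,0.0035,0,0,-0.3],[-0.0015,-0.0038,0.0064,0,0,-0.3],[-0.0015,-0.0038,0.0064,0,0,-0.3],[-0.0015,-0.0038,0.0064,0,0,-0.3],[-0.0015,-0.0038,0.0064,0,0,-0.3],[-0.0015,-0.0038,0.0064,0,0,-0.3],[-0.0015,-0.0038,0.0064,0,0,-0.3],[-0.0015,-0.0038,0.0064,0,0,-0.3]]]}}

```text
time_s: 6.72
position: [0.5687, 0.148, 0.1499]
tcp_rot: [[0.995, 0.097, 0.0], [0.097, -0.995, 0.0], [0.0, 0.0, -1.0]]
force: [-0.0, 0.3, -1.6]
opening: 0.138
grasp_force: 30.0
```

```bash
python3 go.py .569 .1463 .1355 5.5
```

```text
pos [0.5687 0.148  0.1499] yaw 5.58 tiltx,y [0.0002 0.    ] F [-0.02  0.26 -1.64] open 12.0 grip 30.0 t 6.7167
row [0.0002 0.0017 0.0144 0.     0.     0.0825]
```

Call:
{"fn": "play_rows", "kwargs": {"motion": [[[0.0002,0.0017,0.005,0,0,0],[0.0002,0.0017,0.01,0,0,0],[0.0002,0.0017,0.0144,0,0,0],[0.0002,0.0017,0.0144,0,0,0],[0.0002,0.0017,0.0144,0,0,0],[0.0002,0.0017,0.0144,0,0,0]]]}}

```text
time_s: 7.22
position: [0.5689, 0.1463, 0.1352]
tcp_rot: [[0.995, 0.097, -0.0], [0.097, -0.995, -0.0], [-0.0, -0.0, -1.0]]
force: [-0.1, 0.4, -1.6]
opening: 0.135
grasp_force: 30.0
```

```bash
python3 go.py .569 .1463 .1315 5.5
```

```text
pos [0.5689 0.1463 0.1352] yaw 5.58 tiltx,y [-0.0003 -0.    ] F [-0.06  0.36 -1.58] open 11.7 grip 30.0 t 7.2167
row [0.0001 0.     0.0037 0.     0.     0.079 ]
```

Call:
{"fn": "play_rows", "kwargs": {"motion": [[[0,0,0.0015,0,0,0],[0,0,0.003,0,0,0],[0,0,0.0045,0,0,0],[0,0,0.0045,0,0,0],[0,0,0.0045,0,0,0]]]}}

```text
time_s: 7.63
position: [0.5689, 0.1463, 0.1308]
tcp_rot: [[0.995, 0.097, -0.0], [0.097, -0.995, -0.0], [-0.0, 0.0, -1.0]]
force: [-0.1, -0.5, -1.5]
opening: 0.133
grasp_force: 30.0
```

Call:
{"fn": "play_rows", "kwargs": {"motion": [[[0,0,0.001,0,0,0],[0,0,0.002,0,0,0],[0,0,0.002,0,0,0],[0,0,0.002,0,0,0]]]}}

```text
time_s: 7.97
position: [0.5689, 0.1463, 0.1288]
tcp_rot: [[0.995, 0.097, -0.0], [0.097, -0.995, 0.0], [-0.0, -0.0, -1.0]]
force: [0.7, 0.8, -2.0]
opening: 0.135
grasp_force: 30.0
```

Call:
{"fn": "play_rows", "kwargs": {"motion": [[[0,0,0.0015,0,0,0],[0,0,0.003,0,0,0],[0,0,0.0045,0,0,0],[0,0,0.0045,0,0,0]]]}}

```text
time_s: 8.3
position: [0.5687, 0.1463, 0.124]
tcp_rot: [[0.995, 0.097, -0.001], [0.097, -0.995, -0.0], [-0.001, -0.0, -1.0]]
force: [0.6, 0.1, -2.1]
opening: 0.131
grasp_force: 30.0
```

Call:
{"fn": "play_rows", "kwargs": {"motion": [[[0,0,0.0015,0,0,0],[0,0,0.003,0,0,0],[0,0,0.0045,0,0,0],[0,0,0.006,0,0,0],[0,0,0.007,0,0,0],[0,0,0.007,0,0,0],[0,0,0.007,0,0,0]]]}}

```text
time_s: 8.88
position: [0.5689, 0.1463, 0.1173]
tcp_rot: [[0.995, 0.097, -0.0], [0.097, -0.995, 0.0], [-0.0, -0.0, -1.0]]
force: [-1.2, 0.1, -2.2]
opening: 0.133
grasp_force: 30.0
```

Leaf 1 went in freely. I'll probe gently towards the fixed jaw to find y = 0.

Call:
{"fn": "play_rows", "kwargs": {"motion": [[[0,-0.0005,0,0,0,0],[0,-0.001,0,0,0,0],[0,-0.001,0,0,0,0],[0,-0.001,0,0,0,0]]]}}

```text
time_s: 9.22
position: [0.569, 0.1471, 0.1175]
tcp_rot: [[0.995, 0.098, 0.0], [0.098, -0.995, -0.001], [0.0, 0.001, -1.0]]
force: [0.5, -0.7, -1.3]
opening: 0.135
grasp_force: 30.0
```

Call:
{"fn": "play_rows", "kwargs": {"motion": [[[0,-0.0005,0,0,0,0],[0,-0.001,0,0,0,0],[0,-0.001,0,0,0,0],[0,-0.001,0,0,0,0]]]}}

```text
time_s: 9.55
position: [0.569, 0.1475, 0.1174]
tcp_rot: [[0.995, 0.098, 0.0], [0.098, -0.995, -0.001], [0.0, 0.002, -1.0]]
force: [0.4, -4.8, -1.1]
opening: 0.135
grasp_force: 30.0
```

Contact on the fixed jaw at TCP y ≈ 0.1474. I'll lift, shift 26 mm, and try leaf 2.

Call:
{"fn": "play_rows", "kwargs": {"motion": [[[0,0.001,-0.005,0,0,0],[0,0.0012,-0.012,0,0,0],[0,0.001,-0.021,0,0,0],[0,0.0008,-0.022,0,0,0],[-0.008,0.0006,-0.022,0,0,0],[-0.016,0.0006,-0.022,0,0,0],[-0.024,0.0006,-0.022,0,0,0],[-0.026,0.0006,-0.022,0,0,0]]]}}

```text
time_s: 10.22
position: [0.5397, 0.1453, 0.1389]
tcp_rot: [[0.995, 0.097, -0.004], [0.097, -0.995, 0.0], [-0.004, -0.0, -1.0]]
force: [-1.0, -0.2, -1.5]
opening: 0.135
grasp_force: 30.0
```

Call:
{"fn": "play_rows", "kwargs": {"motion": [[[0,0,0,0,0,0],[0,0,0,0,0,0],[0,0,0,0,0,0],[0,0,0,0,0,0]]]}}

```text
time_s: 10.55
position: [0.5435, 0.1451, 0.1394]
tcp_rot: [[0.995, 0.097, 0.001], [0.097, -0.995, 0.0], [0.001, -0.0, -1.0]]
force: [-0.1, 0.7, -2.2]
opening: 0.135
grasp_force: 30.0
```

```bash
python3 go.py .5432 .1452 .1345 5.5
```

```text
pos [0.5435 0.1451 0.1394] yaw 5.57 tiltx,y [0.0006 0.0001] F [-0.12  0.71 -2.22] open 11.7 grip 30.0 t 10.55
row [-0.0002 -0.0001  0.0049  0.      0.      0.0685]
```

Call:
{"fn": "play_rows", "kwargs": {"motion": [[[0,-0.0001,0.002,0,0,0],[0,-0.0001,0.004,0,0,0],[0,-0.0001,0.006,0,0,0],[0,-0.0001,0.0075,0,0,0],[0,-0.0001,0.0075,0,0,0],[0,-0.0001,0.0075,0,0,0]]]}}

```text
time_s: 11.05
position: [0.5429, 0.1456, 0.1316]
tcp_rot: [[0.995, 0.097, -0.0], [0.097, -0.995, 0.001], [-0.0, -0.001, -1.0]]
force: [0.2, 1.0, -2.9]
opening: 0.136
grasp_force: 30.0
```

Call:
{"fn": "play_rows", "kwargs": {"motion": [[[0,0,0.001,0,0,0],[0,0,0.002,0,0,0],[0,0,0.002,0,0,0],[0,0,0.002,0,0,0]]]}}

```text
time_s: 11.38
position: [0.5429, 0.1455, 0.1298]
tcp_rot: [[0.995, 0.097, -0.0], [0.097, -0.995, 0.0], [-0.0, -0.0, -1.0]]
force: [1.1, 1.7, -1.9]
opening: 0.137
grasp_force: 30.0
```

Call:
{"fn": "play_rows", "kwargs": {"motion": [[[0,0,0.001,0,0,0],[0,0,0.0025,0,0,0],[0,0,0.0025,0,0,0],[0,0,0.0025,0,0,0]]]}}

```text
time_s: 11.72
position: [0.5435, 0.1454, 0.1289]
tcp_rot: [[0.995, 0.097, 0.002], [0.097, -0.995, 0.0], [0.002, -0.0, -1.0]]
force: [-0.7, 1.8, 7.6]
opening: 0.143
grasp_force: 30.0
```

Call:
{"fn": "play_rows", "kwargs": {"motion": [[[0,0,0.001,0,0,0],[0,0,0.002,0,0,0],[0,0,0.0035,0,0,0],[0,0,0.0035,0,0,0],[0,0,0.0035,0,0,0]]]}}

```text
time_s: 12.13
position: [0.5463, 0.1456, 0.1275]
tcp_rot: [[0.995, 0.097, 0.009], [0.097, -0.995, 0.001], [0.009, 0.0, -1.0]]
force: [0.3, 1.8, 15.5]
opening: 0.132
grasp_force: 30.0
```

```bash
python3 go.py
python3 - <<'E'
from rig import bot,imaging
import numpy as np
for i in range(3):
    imaging.capture("scene"); s=bot.read_state(); R=np.array(s["tcp_rot"]); print(np.round(s["force"],2),np.round(s["moment"],3),"tool:",np.round(R.T@s["force"],2),np.round(R.T@s["moment"],3),np.round(s["position"],4))
E
```

```text
pos [0.5463 0.1456 0.1275] yaw 5.57 tiltx,y [0.0086 0.0007] F [ 0.27  1.8  15.51] open 11.5 grip 30.0 t 12.1333
[-0.33  2.8  16.1 ] [0.527 0.293 0.007] tool: [  0.08  -2.82 -16.1 ] [ 0.553 -0.24  -0.002] [0.5463 0.1456 0.1275]
[-0.81  2.49 16.26] [ 0.547  0.295 -0.039] tool: [ -0.42  -2.55 -16.27] [ 0.572 -0.241  0.044] [0.5463 0.1455 0.1275]
[-0.06  1.25 15.56] [ 0.532  0.302 -0.036] tool: [  0.19  -1.25 -15.56] [ 0.558 -0.249  0.041] [0.5463 0.1456 0.1275]
```

```bash
cat > lug.py <<'E'
import pickle,cv2,numpy as np
from rig import imaging
S0=pickle.load(open("st0.pkl","rb"))[0]; S=imaging.capture("scene")
def red(d):
    f=d["frame"][180:225,315:360].astype(float); m=np.clip(f[...,0]-f[...,1]-60,0,None)
    v,u=np.mgrid[180:225,315:360]; top=m; return np.array([(m*u).sum(),(m*v).sum()])/m.sum(), m.sum()
print("lug centroid start",red(S0),"now",red(S))
p=np.array([.5386,.0471,.075]);K=S["camera_matrix"]
pr=lambda X:(lambda c:(K@(c/c[2]))[:2])(S["R"]@X+S["t"])
print("px per mm along gate y",(pr(p+[-.000096,.000995,0])-pr(p)))
E
python3 lug.py; python3 f4.py h2.png; sed -i 's/-.0009,-.005,.0628/-.0009,-.005,.0628/; s/(346,152,46,36)/(338,152,50,44)/' f5.py; python3 f5.py
```

```text
lug centroid start (array([336.96460177, 194.55641593]), np.float64(2712.0)) now (array([336.94605568, 195.66705336]), np.float64(1724.0))
px per mm along gate y [ 0.19916868 -0.21346771]
[0.5463 0.1455 0.1275] [-0.68  1.21 15.68]
expected [545.5 150.5  64.7] 4.861545693537965
S [541.14 152.36   3.97] 1.526 at exp 1.622
S [542.57 150.32   2.18  67.03] 1.518 at exp 1.622
```

View pics/h2.png

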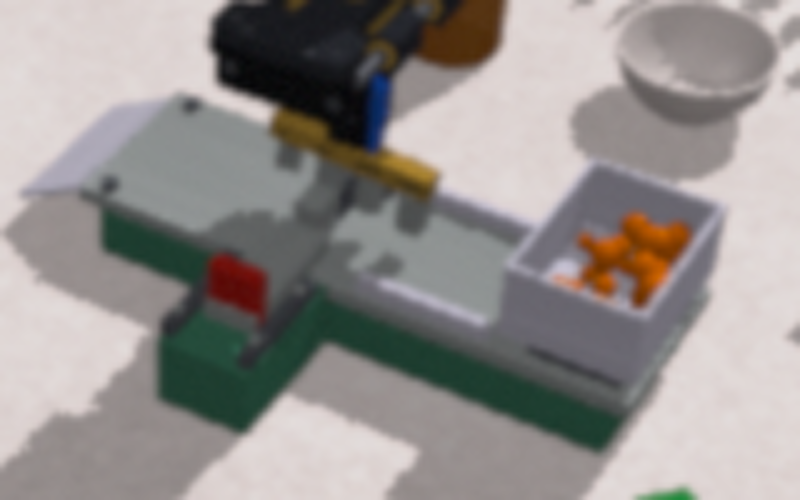

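Leaf 2 binds: about 17 N of upward force, localised at leaf 2, with the lug still in place. I'll lift, go back to leaf 1, and measure the gap with it as a cross-check.

Call:
{"fn": "play_rows", "kwargs": {"motion": [[[0,0,-0.004,0,0,0],[0,0,-0.008,0,0,0],[0,0,-0.012,0,0,0],[0,0,-0.018,0,0,0],[0,0,-0.018,0,0,0],[0,0,-0.018,0,0,0]]]}}

```text
time_s: 12.93
position: [0.543, 0.145, 0.142]
tcp_rot: [[0.995, 0.097, 0.0], [0.097, -0.995, -0.0], [0.0, 0.0, -1.0]]
force: [-0.8, 0.1, -1.9]
opening: 0.133
grasp_force: 30.0
```

```bash
python3 go.py .569 .1470 .1415 5.5;  python3 f4.py h3.png;  sed -i 's/(338,152,50,44)/(338,146,50,44)/' f5.py; python3 f5.py
```

```text
pos [0.543 0.145 0.142] yaw 5.58 tiltx,y [ 0.0002 -0.0004] F [-0.8   0.09 -1.85] open 11.6 grip 30.0 t 12.9333
row [0.0261 0.0005 0.0005 0.     0.     0.0829]
[0.5427 0.1451 0.1416] [-1.14  0.84 -2.32]
expected [541.2 149.9  78.8] 4.867115658424141
S [537.95 152.47   1.7 ] 1.819 at exp 1.913
S [541.33 146.98   1.13  83.56] 1.813 at exp 1.913
```

```bash
cat > f6.py <<'E'
from fit import *; from f3 import gate; import pickle
from scipy.spatial.transform import Rotation as Ro
S,T,s=pickle.load(open("st1.pkl","rb"))
G=(boxpose(.529,.1464,0,.096),gate(-99.8)[:2])
P=np.array(s["position"]);R=np.array(s["tcp_rot"]);yw=np.arctan2(R[1,0],R[0,0])
def f(q,ret=False):
    Rg=Ro.from_euler("ZY",[yw,q[3]/50]).as_matrix()
    tab=P+np.array([q[0],q[1],q[2]])/1e3
    o=tab+Rg@np.array([0,.005,-.061])
    return cost(S,(338,146,50,44),[G,(Rg,o),][:1]+[((Rg,o),gauge())])
if __name__=="__main__":
    X0=np.array([0.,0,-1.8,0])
    m=minimize(f,X0,method="Nelder-Mead",options=dict(initial_simplex=X0+np.vstack([np.zeros(4),np.diag([3,3,3,1.5])]),maxfev=400,xatol=.03,fatol=1e-5))
    print("tab off mm",m.x[:3].round(2),"pitch rad",round(m.x[3]/50,4),m.fun)
    for pt in(0,.02,.04,.06,.08):
        m2=minimize(lambda q:f([q[0],q[1],-1.8,pt*50]),[0,0],method="Nelder-Mead",options=dict(initial_simplex=[[0,0],[3,0],[0,3]],maxfev=80)); print(pt,m2.x.round(2),round(m2.fun,4))
E
python3 f6.py
```

```text
tab off mm [-3.05 -0.56  1.16] pitch rad 0.0262 2.363273775024522
0 [-6.23  2.39] 2.3733
0.02 [-5.25  2.95] 2.3678
0.04 [-4.89  3.21] 2.3654
0.06 [-3.77  3.41] 2.3681
0.08 [-2.34  3.55] 2.3831
```

View pics/h3.png

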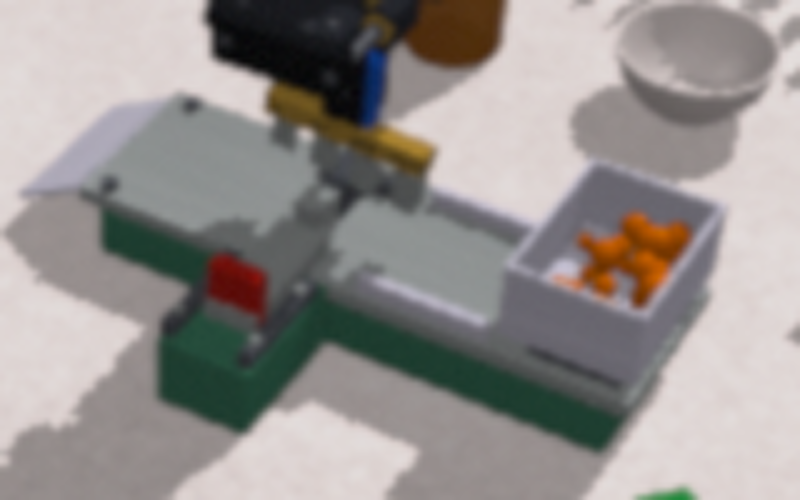

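The picture shows the gauge clear of the jaws and the lug unmoved at (237,285). The gauge has pitched about 2° in the grip. I'll level it and return to leaf 1.

Call:
{"fn": "play_rows", "kwargs": {"motion": [[[0.008,0.0003,-0.001,0,1,0],[0.016,0.0005,-0.001,0,2,0],[0.022,0.0005,-0.001,0,2,0],[0.0261,0.0005,0,0,2,0],[0.0261,0.0005,0,0,2,0],[0.0261,0.0005,0,0,2,0],[0.0261,0.0005,0,0,2,0],[0.0261,0.0005,0,0,2,0]]]}}

```text
time_s: 13.7
position: [0.5686, 0.1473, 0.1417]
tcp_rot: [[0.995, 0.097, 0.034], [0.097, -0.995, 0.003], [0.034, -0.0, -0.999]]
force: [-1.0, -0.6, -0.9]
opening: 0.139
grasp_force: 30.0
```

```bash
python3 go.py .569 .1469 .1415 5.5;  python3 f4.py h4.png;  sed -i 's/(338,146,50,44)/(346,146,50,44)/' f6.py; python3 f6.py
```

```text
pos [0.5686 0.1473 0.1417] yaw 5.58 tiltx,y [0.0339 0.0034] F [-1.04 -0.63 -0.93] open 12.1 grip 30.0 t 13.7
row [0.0004 0.0005 0.0002 0.     0.     0.0824]
[0.5687 0.1473 0.1419] [ 0.34  0.38 -2.36]
tab off mm [-0.88 -6.89  6.  ] pitch rad -0.0317 2.753221051460467
0 [-4.72  1.88] 2.7804
0.02 [-4.53  2.88] 2.7882
0.04 [-4.3   3.29] 2.7988
0.06 [-3.81  3.72] 2.8121
0.08 [-2.51  3.31] 2.8349
```

Call:
{"fn": "play_rows", "kwargs": {"motion": [[[0.0035,0.0002,0,0,0,0],[0.0035,0.0002,0.003,0,0,0],[0.0033,0.0002,0.006,0,0,0],[0.0032,0.0002,0.008,0,0,0],[0.0032,0.0002,0.009,0,0,0],[0.0032,0.0002,0.01,0,0,0],[0.0032,0.0002,0.01,0,0,0]]]}}

```text
time_s: 14.38
position: [0.5723, 0.1474, 0.1316]
tcp_rot: [[0.995, 0.097, 0.034], [0.097, -0.995, 0.003], [0.034, -0.0, -0.999]]
force: [-0.1, 0.0, -2.5]
opening: 0.135
grasp_force: 30.0
```

Call:
{"fn": "play_rows", "kwargs": {"motion": [[[0,0,0.001,0,0,0],[-0.0001,0,0.0025,0,0,0],[-0.0001,0,0.004,0,0,0],[-0.0001,0,0.004,0,0,0],[-0.0001,0,0.004,0,0,0]]]}}

```text
time_s: 14.8
position: [0.5725, 0.1474, 0.1279]
tcp_rot: [[0.995, 0.097, 0.034], [0.097, -0.995, 0.003], [0.035, 0.0, -0.999]]
force: [-0.3, -0.0, -1.3]
opening: 0.134
grasp_force: 30.0
```

Call:
{"fn": "play_rows", "kwargs": {"motion": [[[0,0,0.001,0,0,0],[-0.0001,0,0.002,0,0,0],[-0.0001,0,0.003,0,0,0],[-0.0001,0,0.003,0,0,0]]]}}

```text
time_s: 15.13
position: [0.5726, 0.1472, 0.1248]
tcp_rot: [[0.995, 0.097, 0.035], [0.097, -0.995, 0.003], [0.035, 0.0, -0.999]]
force: [0.2, -1.2, -3.1]
opening: 0.133
grasp_force: 30.0
```

Call:
{"fn": "play_rows", "kwargs": {"motion": [[[0,0,0.0015,0,0,0],[-0.0001,0,0.003,0,0,0],[-0.0002,0,0.0045,0,0,0],[-0.0002,0,0.006,0,0,0],[-0.0002,0,0.007,0,0,0],[-0.0002,0,0.007,0,0,0]]]}}

```text
time_s: 15.63
position: [0.5725, 0.1473, 0.1177]
tcp_rot: [[0.995, 0.097, 0.034], [0.097, -0.995, 0.003], [0.034, 0.0, -0.999]]
force: [-0.4, -2.4, -2.3]
opening: 0.132
grasp_force: 30.0
```

Call:
{"fn": "play_rows", "kwargs": {"motion": [[[0,0.0005,0,0,0,0],[0,0.001,0,0,0,0],[0,0.001,0,0,0,0],[0,0.001,0,0,0,0]]]}}

```text
time_s: 15.97
position: [0.5726, 0.1467, 0.118]
tcp_rot: [[0.995, 0.097, 0.035], [0.097, -0.995, 0.004], [0.035, -0.001, -0.999]]
force: [0.2, 0.6, -1.4]
opening: 0.137
grasp_force: 30.0
```

Call:
{"fn": "play_rows", "kwargs": {"motion": [[[0,0.0004,0,0,0,0],[0,0.0008,0,0,0,0],[0,0.0008,0,0,0,0],[0,0.0008,0,0,0,0]]]}}

```text
time_s: 16.3
position: [0.5727, 0.1457, 0.118]
tcp_rot: [[0.995, 0.097, 0.035], [0.097, -0.995, 0.003], [0.035, -0.0, -0.999]]
force: [-0.4, 0.7, -2.0]
opening: 0.136
grasp_force: 30.0
```

Call:
{"fn": "play_rows", "kwargs": {"motion": [[[0,0.0004,0,0,0,0],[0,0.0008,0,0,0,0],[0,0.0008,0,0,0,0],[0,0.0008,0,0,0,0]]]}}

```text
time_s: 16.63
position: [0.5728, 0.1452, 0.118]
tcp_rot: [[0.995, 0.097, 0.035], [0.097, -0.995, 0.004], [0.035, -0.001, -0.999]]
force: [-1.0, 1.4, -1.7]
opening: 0.133
grasp_force: 30.0
```

Call:
{"fn": "play_rows", "kwargs": {"motion": [[[0,0.0003,0,0,0,0],[0,0.0006,0,0,0,0],[0,0.0006,0,0,0,0],[0,0.0006,0,0,0,0]]]}}

```text
time_s: 16.97
position: [0.5728, 0.1449, 0.118]
tcp_rot: [[0.995, 0.097, 0.035], [0.096, -0.995, 0.005], [0.035, -0.001, -0.999]]
force: [-0.4, 4.0, -1.6]
opening: 0.133
grasp_force: 30.0
```

The gap measures about 7.3 mm, so leaf 1 is the one that goes in and leaf 2 truly binds. I'll move back near the fixed jaw and set it down on the bed.

Call:
{"fn": "play_rows", "kwargs": {"motion": [[[0,-0.001,0,0,0,0],[0,-0.002,0,0,0,0],[0,-0.0029,0.001,0,0,0],[0,-0.0029,0.003,0,0,0],[0,-0.0029,0.005,0,0,0],[0,-0.0029,0.007,0,0,0],[0,-0.0029,0.0075,0,0,0],[0,-0.0029,0.0075,0,0,0]]]}}

```text
time_s: 17.63
position: [0.5727, 0.147, 0.1101]
tcp_rot: [[0.995, 0.097, 0.034], [0.097, -0.995, 0.003], [0.034, 0.0, -0.999]]
force: [-0.0, -0.1, -1.8]
opening: 0.14
grasp_force: 30.0
```

Call:
{"fn": "play_rows", "kwargs": {"motion": [[[0,0,0.0005,0,0,0],[0,0,0.001,0,0,0],[0,0,0.0015,0,0,0],[0,0,0.0015,0,0,0],[0,0,0.0015,0,0,0]]]}}

```text
time_s: 18.05
position: [0.573, 0.1471, 0.1094]
tcp_rot: [[0.995, 0.097, 0.035], [0.097, -0.995, 0.003], [0.035, 0.0, -0.999]]
force: [-0.8, -0.0, 1.8]
opening: 0.136
grasp_force: 30.0
```

Call:
{"fn": "play_rows", "kwargs": {"motion": [[[0,0,0.0005,0,0,0],[0,0,0.001,0,0,0],[0,0,0.001,0,0,0],[0,0,0.001,0,0,0]]]}}

```text
time_s: 18.38
position: [0.5729, 0.1472, 0.1092]
tcp_rot: [[0.995, 0.098, 0.035], [0.097, -0.995, 0.003], [0.035, 0.0, -0.999]]
force: [-3.7, -0.8, 7.8]
opening: 0.14
grasp_force: 30.0
```

```bash
python3 go.py; python3 -c "
from rig import bot;print(bot.read_state()['moment'])"; python3 f4.py h5.png; python3 f6.py
```

```text
pos [0.5729 0.1472 0.1092] yaw 5.6 tiltx,y [0.0351 0.0032] F [-3.69 -0.82  7.83] open 12.1 grip 30.0 t 18.3833
[-0.10710001  0.29541532 -0.07025425]
[0.5729 0.1471 0.1092] [-4.19 -1.    7.1 ]
tab off mm [ 1.8   4.22 -2.29] pitch rad 0.0103 2.8399896996672584
0 [1.65 3.75] 2.8432
0.02 [2.27 3.76] 2.8388
0.04 [3.41 3.49] 2.8312
0.06 [3.93 3.03] 2.8342
0.08 [4.4  2.79] 2.8408
```

Call:
{"fn": "play_rows", "kwargs": {"motion": [[[0,0,-0.0005,0,0,0],[0,0,-0.001,0,0,0],[0,0,-0.001,0,0,0],[0,0,-0.001,0,0,0]]]}}

```text
time_s: 18.82
position: [0.5729, 0.1471, 0.1093]
tcp_rot: [[0.995, 0.097, 0.035], [0.097, -0.995, 0.003], [0.035, 0.0, -0.999]]
force: [-3.1, -0.8, 4.8]
opening: 0.133
grasp_force: 30.0
```

Call:
{"fn": "play_rows", "kwargs": {"motion": [[[0,0,0,0,0,0],[0,0,0,0,0,0],[0,0,0,0,0,0],[0,0,0,0,0,0],[0,0,0,0,0,0],[0,0,0,0,0,0]]], "fingers": 0.045}}

```text
time_s: 19.32
position: [0.573, 0.1472, 0.1088]
tcp_rot: [[0.995, 0.097, 0.035], [0.097, -0.995, 0.003], [0.035, -0.0, -0.999]]
force: [-0.8, -0.9, -0.3]
opening: 0.477
grasp_force: 0.0
```

Call:
{"fn": "play_rows", "kwargs": {"motion": [[[0,0,-0.01,0,0,0],[0,0,-0.03,0,0,0],[0,0,-0.06,0,0,0],[0,0,-0.08,0,0,0],[0,0,-0.08,0,0,0]]]}}

```text
time_s: 19.73
position: [0.5732, 0.1473, 0.1943]
tcp_rot: [[0.994, 0.097, 0.045], [0.097, -0.995, 0.004], [0.045, 0.0, -0.999]]
force: [0.0, -0.2, -0.8]
opening: 0.515
grasp_force: 0.0
```

```bash
python3 go.py;  python3 f4.py h6.png
cat > f7.py <<'E'
from fit import *; from f3 import gate; import pickle
S,T,s=pickle.load(open("st1.pkl","rb"))
G=(boxpose(.529,.1464,0,.096),gate(-99.8)[:2])
def f(q,d,r): return cost(d,r,[G,(boxpose(q[0]/1e3,q[1]/1e3,.046,q[2]/50),gauge())])
for d,r in((S,(342,150,54,50)),):
    X0=np.array([570,151,4.8]); m=minimize(f,X0,args=(d,r),method="Nelder-Mead",options=dict(initial_simplex=X0+np.vstack([np.zeros(3),np.diag([4,-4,2])]),maxfev=250)); print(m.x.round(2),m.fun)
    o=m.x; print("leaf1 world",o[:2]-39*np.array([np.cos(o[2]/50),np.sin(o[2]/50)]))
E
python3 f7.py; python3 lug.py
```

```text
pos [0.5732 0.1473 0.1943] yaw 5.59 tiltx,y [0.0449 0.0041] F [ 0.05 -0.23 -0.82] open 44.8 grip 0.0 t 19.7333
[0.5707 0.147  0.1904] [-0.14  0.11 -0.51]
[569.6  153.4    6.35] 1.3902777497346759
leaf1 world [530.9120866  148.45531233]
lug centroid start (array([336.96460177, 194.55641593]), np.float64(2712.0)) now (array([336.95797808, 195.65286236]), np.float64(1642.0))
px per mm along gate y [ 0.19916868 -0.21346771]
```

View pics/h6.png

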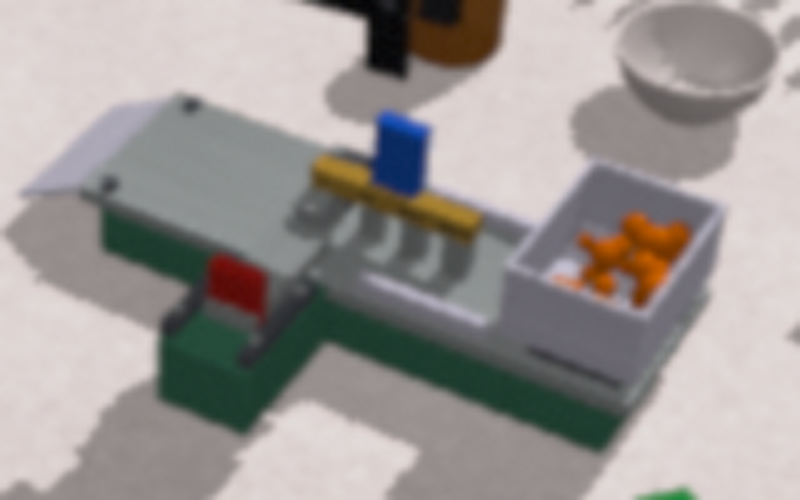

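The gauge stands upright at (400,190) with leaf 1 between the jaws; the lug at (237,285) hasn't moved. Next I'll close the fingers and go behind the lug.

Call:
{"fn": "play_rows", "kwargs": {"motion": [[[0,0.03,-0.01,0,-2,0],[0,0.065,-0.01,0,-2,0],[0,0.1,-0.01,0,-2,0],[0,0.13,-0.01,0,-2,0],[-0.01,0.13,-0.01,0,-2,0],[-0.02,0.13,-0.01,0,-2,0],[-0.02,0.13,-0.01,0,-2,0],[-0.02,0.13,-0.01,0,-2,0]]], "fingers": 0.0}}

```text
time_s: 20.55
position: [0.5616, 0.0156, 0.1971]
tcp_rot: [[0.995, 0.097, -0.003], [0.097, -0.995, 0.001], [-0.003, -0.001, -1.0]]
force: [0.1, 0.1, -0.4]
opening: 0.032
grasp_force: 0.0
```

```bash
python3 go.py .5416 .015 .15 5.5
```

```text
pos [0.5616 0.0156 0.1971] yaw 5.55 tiltx,y [-0.0027  0.0006] F [ 0.07  0.12 -0.43] open 2.8 grip 0.0 t 20.55
row [-0.02   -0.0014  0.0471  0.      0.      0.047 ]
```

Call:
{"fn": "play_rows", "kwargs": {"motion": [[[-0.01,-0.0005,0.015,0,0,0],[-0.02,-0.0005,0.045,0,0,0],[-0.02,-0.0005,0.075,0,0,0],[-0.02,-0.0005,0.1,0,0,0],[-0.02,-0.0005,0.115,0,0,0],[-0.02,-0.0005,0.115,0,0,0],[-0.02,-0.0005,0.115,0,0,0]]]}}

```text
time_s: 21.13
position: [0.5426, 0.0146, 0.0823]
tcp_rot: [[0.995, 0.098, -0.002], [0.098, -0.995, 0.0], [-0.002, -0.001, -1.0]]
force: [0.7, 0.8, 0.0]
opening: 0.005
grasp_force: 0.0
```

```bash
python3 go.py .541 .022 .082 5.5; python3 f4.py h7.png
```

```text
pos [0.5426 0.0146 0.0823] yaw 5.63 tiltx,y [-0.0019  0.0004] F [0.69 0.81 0.05] open 0.4 grip 0.0 t 21.1333
row [-0.0009 -0.0075  0.0003  0.      0.      0.1263]
[0.5437 0.0143 0.084 ] [ 1.16 -0.15 -1.3 ]
```

View pics/h7.png

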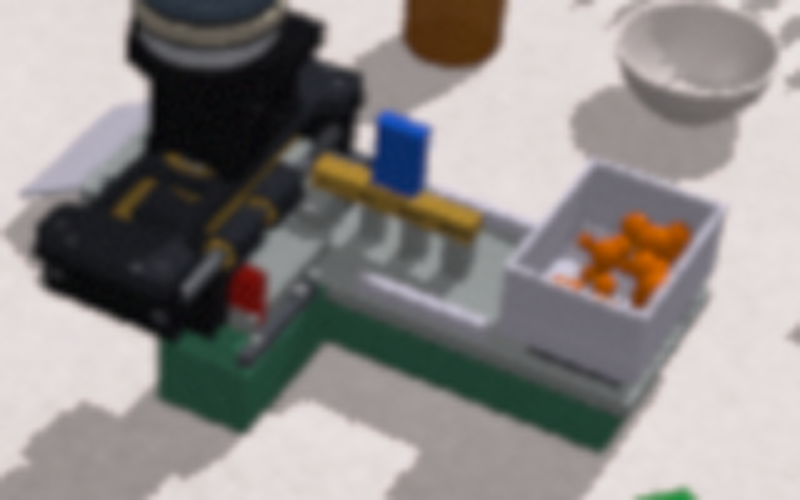

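The closed fingers are just behind the red lug at (245,290), and the gauge is undisturbed. I'll push in small steps.

Call:
{"fn": "play_rows", "kwargs": {"motion": [[[0,-0.002,0.001,0,0,0],[0,-0.004,0.001,0,0,0],[0,-0.006,0.001,0,0,0],[0,-0.006,0.001,0,0,0],[0,-0.006,0.001,0,0,0]]]}}

```text
time_s: 21.65
position: [0.5422, 0.0203, 0.0827]
tcp_rot: [[0.995, 0.098, 0.001], [0.098, -0.995, -0.0], [0.001, 0.0, -1.0]]
force: [-0.6, 0.2, -1.2]
opening: 0.004
grasp_force: 0.0
```

Call:
{"fn": "play_rows", "kwargs": {"motion": [[[0,-0.001,0,0,0,0],[0,-0.002,0,0,0,0],[0,-0.002,0,0,0,0],[0,-0.002,0,0,0,0]]]}}

```text
time_s: 21.98
position: [0.5418, 0.0221, 0.0822]
tcp_rot: [[0.995, 0.097, -0.0], [0.097, -0.995, 0.0], [-0.0, -0.0, -1.0]]
force: [0.9, 0.7, 0.7]
opening: 0.004
grasp_force: 0.0
```

Call:
{"fn": "play_rows", "kwargs": {"motion": [[[0,-0.001,0,0,0,0],[0,-0.0015,0,0,0,0],[0,-0.0015,0,0,0,0],[0,-0.0015,0,0,0,0]]]}}

```text
time_s: 22.32
position: [0.5417, 0.0236, 0.0822]
tcp_rot: [[0.995, 0.097, -0.0], [0.097, -0.995, 0.0], [-0.0, -0.0, -1.0]]
force: [0.6, 0.0, -0.2]
opening: 0.004
grasp_force: 0.0
```

Call:
{"fn": "play_rows", "kwargs": {"motion": [[[0,-0.001,0,0,0,0],[0,-0.002,0,0,0,0],[0,-0.002,0,0,0,0],[0,-0.002,0,0,0,0]]]}}

```text
time_s: 22.65
position: [0.5415, 0.0256, 0.0823]
tcp_rot: [[0.995, 0.097, 0.0], [0.097, -0.995, -0.0], [0.0, 0.0, -1.0]]
force: [1.2, 0.2, -0.2]
opening: 0.004
grasp_force: 0.0
```

Call:
{"fn": "play_rows", "kwargs": {"motion": [[[0,-0.001,0,0,0,0],[0,-0.0015,0,0,0,0],[0,-0.0015,0,0,0,0],[0,-0.0015,0,0,0,0]]]}}

```text
time_s: 22.98
position: [0.5414, 0.0271, 0.0823]
tcp_rot: [[0.995, 0.097, 0.0], [0.097, -0.995, 0.0], [0.0, -0.0, -1.0]]
force: [0.2, 0.2, -0.5]
opening: 0.006
grasp_force: 0.0
```

Call:
{"fn": "play_rows", "kwargs": {"motion": [[[0,-0.001,0,0,0,0],[0,-0.0015,0,0,0,0],[0,-0.0015,0,0,0,0],[0,-0.0015,0,0,0,0]]]}}

```text
time_s: 23.32
position: [0.5412, 0.0286, 0.0822]
tcp_rot: [[0.995, 0.097, -0.0], [0.097, -0.995, 0.0], [-0.0, -0.0, -1.0]]
force: [0.3, 0.2, -0.2]
opening: 0.006
grasp_force: 0.0
```

Call:
{"fn": "play_rows", "kwargs": {"motion": [[[0,-0.001,0,0,0,0],[0,-0.0015,0,0,0,0],[0,-0.0015,0,0,0,0],[0,-0.0015,0,0,0,0]]]}}

```text
time_s: 23.65
position: [0.541, 0.0301, 0.0822]
tcp_rot: [[0.995, 0.097, -0.0], [0.097, -0.995, 0.0], [-0.0, -0.0, -1.0]]
force: [-0.3, -0.3, 0.2]
opening: 0.006
grasp_force: 0.0
```

Call:
{"fn": "play_rows", "kwargs": {"motion": [[[0,-0.001,0,0,0,0],[0,-0.0015,0,0,0,0],[0,-0.0015,0,0,0,0],[0,-0.0015,0,0,0,0]]]}}

```text
time_s: 23.98
position: [0.5409, 0.0316, 0.0822]
tcp_rot: [[0.995, 0.097, -0.0], [0.097, -0.995, -0.0], [-0.0, -0.0, -1.0]]
force: [-0.4, 0.6, -0.1]
opening: 0.01
grasp_force: 0.0
```

Call:
{"fn": "play_rows", "kwargs": {"motion": [[[0,-0.001,0,0,0,0],[0,-0.0015,0,0,0,0],[0,-0.0015,0,0,0,0],[0,-0.0015,0,0,0,0]]]}}

```text
time_s: 24.32
position: [0.5408, 0.0327, 0.0823]
tcp_rot: [[0.995, 0.097, 0.0], [0.097, -0.995, -0.0], [0.0, 0.0, -1.0]]
force: [0.3, -1.6, -0.2]
opening: 0.005
grasp_force: 1.0
```

Call:
{"fn": "play_rows", "kwargs": {"motion": [[[0,-0.001,0,0,0,0],[0,-0.0015,0,0,0,0],[0,-0.0015,0,0,0,0],[0,-0.0015,0,0,0,0]]]}}

```text
time_s: 24.65
position: [0.5408, 0.033, 0.0823]
tcp_rot: [[0.995, 0.098, 0.0], [0.098, -0.995, -0.002], [-0.0, 0.002, -1.0]]
force: [-0.7, -6.5, 0.1]
opening: 0.004
grasp_force: 3.4
```

Call:
{"fn": "play_rows", "kwargs": {"motion": [[[0,-0.0004,0,0,0,0],[0,-0.0008,0,0,0,0],[0,-0.0008,0,0,0,0],[0,-0.0008,0,0,0,0]]]}}

```text
time_s: 24.98
position: [0.5408, 0.0335, 0.0823]
tcp_rot: [[0.995, 0.098, 0.0], [0.098, -0.995, -0.003], [-0.0, 0.003, -1.0]]
force: [-1.1, -8.0, -1.0]
opening: 0.007
grasp_force: 3.8
```

Call:
{"fn": "play_rows", "kwargs": {"motion": [[[0,-0.0004,0,0,0,0],[0,-0.0008,0,0,0,0],[0,-0.0008,0,0,0,0],[0,-0.0008,0,0,0,0]]]}}

```text
time_s: 25.32
position: [0.5407, 0.0343, 0.0823]
tcp_rot: [[0.995, 0.098, 0.0], [0.098, -0.995, -0.003], [0.0, 0.003, -1.0]]
force: [-1.4, -7.4, -1.5]
opening: 0.009
grasp_force: 3.9
```

Call:
{"fn": "play_rows", "kwargs": {"motion": [[[0,-0.0004,0,0,0,0],[0,-0.0008,0,0,0,0],[0,-0.0008,0,0,0,0],[0,-0.0008,0,0,0,0]]]}}

```text
time_s: 25.65
position: [0.5407, 0.0345, 0.0823]
tcp_rot: [[0.995, 0.099, 0.0], [0.099, -0.995, -0.004], [-0.0, 0.004, -1.0]]
force: [-0.8, -10.7, 0.0]
opening: 0.005
grasp_force: 4.9
```

Call:
{"fn": "play_rows", "kwargs": {"motion": [[[0,-0.0004,0,0,0,0],[0,-0.0008,0,0,0,0],[0,-0.0008,0,0,0,0],[0,-0.0008,0,0,0,0]]]}}

```text
time_s: 25.98
position: [0.5407, 0.0346, 0.0823]
tcp_rot: [[0.995, 0.099, 0.0], [0.099, -0.995, -0.005], [-0.0, 0.005, -1.0]]
force: [0.4, -13.6, -0.9]
opening: 0.003
grasp_force: 6.2
```

Call:
{"fn": "play_rows", "kwargs": {"motion": [[[0,-0.0003,0,0,0,0],[0,-0.0006,0,0,0,0],[0,-0.0006,0,0,0,0],[0,-0.0006,0,0,0,0]]]}}

```text
time_s: 26.32
position: [0.5408, 0.0346, 0.0823]
tcp_rot: [[0.995, 0.1, 0.0], [0.1, -0.995, -0.006], [-0.0, 0.006, -1.0]]
force: [-1.5, -15.6, 0.0]
opening: 0.003
grasp_force: 7.2
```

Call:
{"fn": "play_rows", "kwargs": {"motion": [[[0,-0.0003,0,0,0,0],[0,-0.0006,0,0,0,0],[0,-0.0006,0,0,0,0],[0,-0.0006,0,0,0,0]]]}}

```text
time_s: 26.65
position: [0.5407, 0.0346, 0.0823]
tcp_rot: [[0.995, 0.1, 0.0], [0.1, -0.995, -0.007], [-0.0, 0.007, -1.0]]
force: [-0.7, -15.7, -0.7]
opening: 0.0
grasp_force: 8.2
```

Call:
{"fn": "play_rows", "kwargs": {"motion": [[[0,0.002,0,0,0,0],[0,0.004,0,0,0,0],[0,0.01,0,0,0,0],[0,0.02,0,0,0,0],[0,0.03,-0.02,0,0,0],[0,0.035,-0.06,0,0,0],[0,0.04,-0.1,0,0,0],[0,0.06,-0.13,0,0,0]]]}}

```text
time_s: 27.32
position: [0.546, -0.0197, 0.2147]
tcp_rot: [[0.995, 0.099, 0.001], [0.099, -0.995, 0.001], [0.001, -0.001, -1.0]]
force: [1.0, -0.6, -0.0]
opening: 0.006
grasp_force: 0.0
```

Call:
{"fn": "play_rows", "kwargs": {"motion": [[[0,0.04,-0.03,0,0,0],[0,0.08,-0.03,0,0,0],[0,0.12,-0.03,0,0,0],[0,0.12,-0.03,0,0,0],[0,0.12,-0.03,0,0,0],[0,0.12,-0.03,0,0,0]]]}}

```text
time_s: 27.82
position: [0.5569, -0.1401, 0.2417]
tcp_rot: [[0.995, 0.096, -0.001], [0.096, -0.995, 0.002], [-0.001, -0.002, -1.0]]
force: [0.6, 0.8, 0.2]
opening: 0.007
grasp_force: 0.0
```

```bash
python3 go.py;  python3 f4.py h8.png
cat > f8.py <<'E'
from fit import *; import f3; import pickle
S,T,s=pickle.load(open("st1.pkl","rb"));S0,T0=pickle.load(open("st0.pkl","rb"))
for nm,d,r in(("S",S,(342,150,54,50)),("T",T,(240,150,72,90))):
    f=lambda q:cost(d,r,[(boxpose(.529,.1464,0,.096),f3.gate(-98)),(boxpose(q[0]/1e3,q[1]/1e3,.046,q[2]/50),gauge())])
    X0=np.array([570,151,4.8]); m=minimize(f,X0,method="Nelder-Mead",options=dict(initial_simplex=X0+np.vstack([np.zeros(3),np.diag([4,-4,2])]),maxfev=200)); o=m.x
    v=(np.array([o[0],o[1]])-39*np.array([np.cos(o[2]/50),np.sin(o[2]/50)])-[529,146.4])@np.array([[.9954,-.0958],[.0958,.9954]])
    print(nm,o.round(2),m.fun,"leaf1 in gate",v.round(2))
for nm,a,b,r in(("S",S0,S,(322,180,35,40)),("T",T0,T,(283,172,20,26))):
    for d in(a,b):
        f=lambda q:cost(d,r,[(boxpose(.529,.1464,0,.096),f3.gate(q[0]))]); 
        L=np.arange(-104,-93,.5); c=[f([l]) for l in L]; k=int(np.argmin(c)); print(nm,"lug y",L[k],np.round(c[max(0,k-3):k+4],3))
E
python3 f8.py; python3 lug.py
```

```text
pos [ 0.5569 -0.1401  0.2417] yaw 5.5 tiltx,y [-0.0014  0.0017] F [0.56 0.8  0.2 ] open 0.6 grip 0.0 t 27.8167
[ 0.557  -0.1387  0.2416] [ 0.03  0.7  -0.33]
S [569.8  153.61   5.7 ] 1.2721147236753692 leaf1 in gate [2.31 2.56]
T [567.92 151.29   6.92] 2.814030845122501 leaf1 in gate [ 0.25 -0.51]
S lug y -100.0 [0.861 0.848 0.836 0.83  0.831 0.833 0.835]
S lug y -98.0 [0.982 0.975 0.968 0.966 0.969 0.972 0.977]
T lug y -99.0 [1.165 1.141 1.133 1.133 1.146 1.16  1.171]
T lug y -97.0 [1.254 1.243 1.242 1.239 1.253 1.27  1.298]
lug centroid start (array([336.96460177, 194.55641593]), np.float64(2712.0)) now (array([337.30050188, 194.38456713]), np.float64(3188.0))
px per mm along gate y [ 0.19916868 -0.21346771]
```

The lug moved about 1.7 mm (limit 3.5), the gauge stands with leaf 1 within about 2 mm of the mouth in x, and the arm is clear. Handing in.

```bash
python3 -c "
from rig import bot; print(bot.hand_in())"
```

```text
the job is handed in; nothing more can be done
None
```

I handed the job in, but the hand-in gave no verdict: leaf 1 (5 mm) went in and leaf 2 (8 mm) bound, and the gauge now stands on the bed with leaf 1 between the jaws, the sliding jaw pushed about 1.7 mm up against it and the arm clear.

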